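# Show the checked arch model to the inspection camera

### The job

Lift the clear hood of the checking station by its blue bar handle, up and right over to the left, and lay it gently on its stop, leaving it open. Then take the plaster arch model off its seat and hold it still in mid-air in front of the inspection camera: middle of its plaster base level with the lens and 12 cm straight out from the lens front, teeth upward and level, one side squarely to the lens so that the front teeth point to the robot's right. Finish while still holding it there; do not touch the camera or disturb the other things on the desk.

Things in the scene. Friction and masses are not known exactly. Their poses are not given: they have to be found in the camera images.
- hood (a joint): hinge of the clear plastic hood of the checking station: 0 rad closed, 1.65 rad right over on its stop (just past upright). Stiff hinge: it stays where it is left; about 2 N at the handle moves it. It leans on its stop from 1.55 rad on; near the stop keep it under 1.2 rad/s (0.2 m/s at the handle)
- hood_handle (a point): middle of the blue bar handle of the hood, on the bar's axis, moving with the hood. Round bar 10 mm thick, 100 mm long, parallel to the hinge, 40 mm out from the hood's face on two rods at its ends; when shut it is 56 mm above the desk. Axes turn with the hood: y along the bar; shut, x points from bar to hood (roughly left) and z up
- hood_hinge (a point): middle of the hood's hinge line on the left side of the station (fixed; 14 mm above the desk). y runs along the hinge, x away from seat and handle (roughly the robot's left), z up. The shut hood reaches from it to -146 mm in x, 80 mm to either side and 60 mm up; the handle lies at -186 mm in x and +42 mm in z and swings up and over to the left. Open, it stands beyond the hinge, 160 mm high, its bar 200 mm above the desk
- arch_center (a point): centre of the solid plaster base (half-way up the base) of the cream dental arch model under the hood. Base 54 mm front to back (own x), 68 mm side to side (own y), 21 mm high, so its underside is 10.5 mm below this point; teeth rise 14 mm above the base. Front teeth point to its own +x, z up. About 0.11 kg. It sits loose on a round seat 36 mm across (48 mm at the foot), 28 mm above the desk and 20 mm above the base plate, 90 mm from the hinge
- station: grey base plate of the checking station, 222x176x8 mm, fixed; origin on its underside below the seat, x toward the hinge (roughly the robot's left); a low rim round it reaches 14 mm above the desk
- lens (a point): centre of the front glass of the inspection camera (white box with black lens barrel on a steel column, 286 mm tall, at the right; its height differs from time to time). Own x points backward into the camera: the camera looks along -x, level; y to the robot's left, z up. The camera box is 46 mm wide, 44 mm high, the column 90 mm behind the lens front
- camera_stand: stand of the camera with column and camera; origin on the desk under the column, which is 90 mm behind the lens front; foot 85x80 mm
- steel_bowl: small open steel bowl, 95 mm across, 47 mm high; origin at the centre of its underside. Bystander
- spatula: spatula with blue handle lying flat at the back, 235x18x17 mm; origin at the centre of the underside. Bystander
- spare_model: second plaster dental arch model, 54x68x35 mm, standing in the open on the desk to the left; origin at the centre of its underside. Bystander, not the one to show
- bottle: brown glass bottle with black cap, 42 mm across, 95 mm high; origin at the centre of its underside. Bystander
- arch: the same arch model as arch_center; origin at the centre of the underside of its base

How it is judged:
By the outcome, as a careful person would: the job done as asked, in the order asked, and still so for the second after the job is handed in, while the arm keeps its last pose, push and grip.
It also fails if it takes over 64 s, if anything falls off the work surface, if the arm or the gripper's body presses on something with over 40 N, if the wrist force passes 120 N, or if a joint passes its speed limit or range.

### The arm

A 6-joint arm with a two-finger parallel gripper is mounted at the origin on a cart in front of the work surface, level with it; the furniture and walls round the work are solid. World frame = base frame: x ahead of the robot, y to its left, z up, the work surface at z = 0. Lengths are in mm, angles in rad, forces in N, time in s.
With the tool pointing down it reaches from about 325 to 875 mm from the base axis. Payload 4.4 kg.
Tool frame: the origin (TCP) lies on the centre line of the jaws, within the pads' length; the fingertips stand ahead of it and the grasp point (between the pads) lies 6 mm ahead of it (ctrl.tcp_to_tips is the z of the fingertips in the tool frame, in mm); z points along the fingers, y is the line along which they close (so a half turn about z gives the same grasp; the last joint's range is limited). The gripper opens to 85 mm and grips with 20 to 120 N. Pads are 22 mm wide; open, the fingers measure 114 mm over their backs; the gripper's body (76 mm by 85 mm) begins 54 mm behind the grasp point. The pads swing forward as they close: fully open they stand 13 mm farther back than shut.
Start: joints at [1.038, 0.207, 1.542, -0, 1.393, -0.15], TCP at [214.783, 533.381, 256.282] pointing down, gripper open.
Joint ranges: [-2.73, 2.73], [-0.86, 2.22], [0.23, 2.46], [-1.11, 4.25], [0.08, 2.63], [-2.82, 2.82]. Speed limits (rad/s): [2.79, 2.79, 3.14, 3.14, 3.14, 3.14].

### API

Orientations are given as a 3x3 rotation matrix whose columns are the frame's x, y, z axes.
In Python, from plant import ctrl, sensors, optics gives the robot as it stands. Calls block until the motion is done:
- ctrl.move_ptp(position, orientation): joint-space move of the TCP to a pose.
- ctrl.move_l(position, rot=None, vel=150, threshold=None): straight line of the TCP; rot=None keeps the orientation; vel is the mean speed in mm/s. With threshold (N) it stops when the force on the tool has changed by that much, and returns True; else False.
- ctrl.set_joints(angles): joint-space move.
- ctrl.gripper_to(opening, force=None): finger opening in mm; force is the grip in N (None keeps the last); returns when the fingers have stopped.
- ctrl.hold(seconds).
- ctrl.solve_ik(position, orientation): joint angles nearest the present ones, or None.
- sensors.read_state(): the state.
- optics.grab_frame(name): name is "scene" or "top" or "wrist"; returns (picture, depth): 384x512x3 uint8, red, green, blue; 384x512 float32, mm along the optical axis (not along the pixel's ray), 0 where there is no reading.
- optics.camera_params(name): a dict with "mtx" (3x3 intrinsics, pixels), "R" (3x3) and "t" (3): a world point X has camera coordinates R X + t; the wrist camera has in their place "T_tool_cam" (4x4, takes a point from camera to tool coordinates, whose origin is the TCP and whose axes are the flange's). Camera axes: x right, y down, z forward; pixel columns grow to the right and rows downward; lengths in mm; the calibration is good to about 2 mm. A picture is of the moment at which its call begins: read the wrist's pose just before it. camera_params takes no time and is no camera call.
A pose or a line that the arm cannot do raises ctrl.MotionError and nothing moves.
- ctrl.finish_job(): hands the job in; it is judged then, once.
The state is a dict: "t": time; "q": joint angles; "qvel": joint speeds; "tau": joint torques, N m; "eef_pos": TCP position; "eef_rot": TCP orientation; "force": force on the tool from outside, world axes, zero at the start; "wrist_torque": the same for the moment, N m; "grip_width": finger opening in mm; "grasp_force": force on a finger pad.
Only numpy, scipy, OpenCV 4.12 (cv2) and the standard library are available. Lean on these libraries where they do the work, as an engineer would, in place of code of your own. Each camera call takes 0.05 s, during which the arm holds its last target. There are 200 camera calls.

## Working session

There is one attempt and no reset: what is moved stays moved. The work goes in short steps, each a Python script; the robot and the scene stay as the last script left them, time stands still between calls to the robot, and variables do not carry over. Pictures are saved under pics/ and viewed, at most 10 in all, crops included, and the job is handed in when it is done.

```bash
ls; mkdir -p pics; python3 - <<'E'
from plant import ctrl,sensors,optics
import cv2,numpy as np
s=sensors.read_state();print(s['t'],s['eef_pos'],ctrl.tcp_to_tips,s['grip_width'])
for n in ("scene","top"):
    p,d=optics.grab_frame(n);np.savez(f"pics/{n}0.npz",p=p,d=d)
    cv2.imwrite(f"pics/{n}0.png",p[:,:,::-1]);c=optics.camera_params(n);print(n,c['mtx'].round(1).tolist(),(-c['R'].T@c['t']).round(),c['R'].round(3).tolist())
E
```

```text
pics
0.0 [214.39865548 532.76455174 255.08573151] 25.0 85.16109071014128
scene [[370.2, 0.0, 253.3], [0.0, 370.2, 192.9], [0.0, 0.0, 1.0]] [ 231. -615.  693.] [[0.871, -0.491, -0.009], [-0.327, -0.566, -0.757], [0.367, 0.662, -0.653]]
top [[484.2, 0.0, 256.7], [0.0, 484.2, 188.7], [0.0, 0.0, 1.0]] [ 450.  -18. 1352.] [[0.012, -1.0, -0.016], [-0.998, -0.011, -0.06], [0.06, 0.017, -0.998]]
```

View pics/scene0.png

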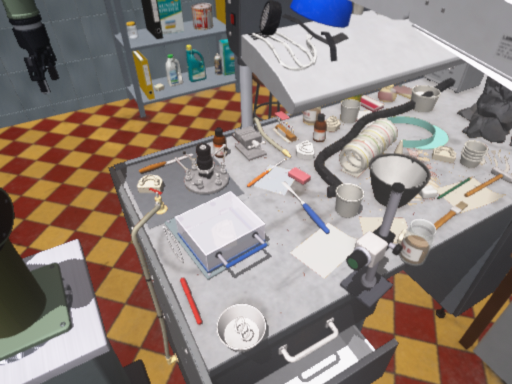

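View pics/top0.png

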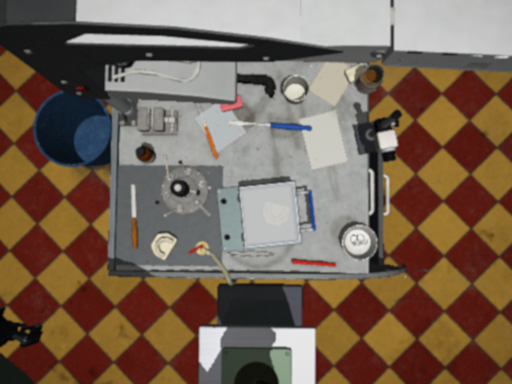

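```bash
cat > h.py <<'E'
import numpy as np,cv2
from plant import ctrl,sensors,optics
def ray(n,u,v):
    c=optics.camera_params(n);R=c['R'];d=R.T@np.linalg.inv(c['mtx'])@np.array([u,v,1.]);return -R.T@c['t'],d
def onz(n,u,v,z):
    o,d=ray(n,u,v);return o+d*(z-o[2])/d[2]
def pt(n,u,v,dep):
    o,d=ray(n,u,v);return o+d*dep
def two(a,b):
    # nearest point of the rays of scene pixel a and top pixel b
    o1,d1=ray("scene",*a);o2,d2=ray("top",*b)
    k=np.linalg.lstsq(np.c_[d1,-d2],o2-o1,rcond=None)[0];p=o1+k[0]*d1;q=o2+k[1]*d2
    return (p+q)/2,np.linalg.norm(p-q)
E
python3 - <<'E'
from h import *
a=np.load('pics/top0.npz');b=np.load('pics/scene0.npz')
A=cv2.resize(a['p'][90:270,200:410],None,fx=3.8,fy=3.8/1.2*1.0 if 0 else 3.3,interpolation=2)
A=cv2.resize(a['p'][100:260,210:410],(800,640-40),interpolation=2) if 0 else cv2.resize(a['p'][100:250,210:410],(800,600),interpolation=2)
B=cv2.resize(b['p'][180:330,330:450],(480,600),interpolation=2)
B2=cv2.resize(b['p'][185:285,160:290],(780,600),interpolation=2)
cv2.imwrite('pics/a.png',A[:,:,::-1]);
cv2.imwrite('pics/b.png',np.hstack([cv2.resize(B,(320,400)),cv2.resize(B2,(480,400))])[:,:,::-1])
for n,z in (('top',a),('scene',b)):
    hsv=cv2.cvtColor(z['p'],cv2.COLOR_RGB2HSV)
    m=cv2.inRange(hsv,(100,120,60),(125,255,255))
    k,l,st,ce=cv2.connectedComponentsWithStats(m)
    for i in range(1,k):
        if st[i,4]>25:
            r=cv2.minAreaRect(np.argwhere(l==i)[:,::-1].astype(np.float32));d=z['d'][l==i]
            print(n,ce[i].round(1),st[i],np.median(d),pt(n,*ce[i],np.median(d)).round(),cv2.boxPoints(r).round(1).tolist())
E
```

```text
top [ 86.4 135.4] [  34   91   77   75 1597] 2169.1262 [ 809.  784. -786.] [[27.100000381469727, 156.0], [42.5, 86.69999694824219], [117.0999984741211, 103.19999694824219], [101.5999984741211, 172.60000610351562]]
top [289.6 126.2] [271 123  40   7 183] 1347.556 [705. -85.  16.] [[270.79998779296875, 128.0], [271.0, 122.80000305175781], [310.20001220703125, 124.69999694824219], [310.0, 129.89999389648438]]
top [311.3 210.1] [308 191   7  39 113] 1287.6008 [ 472. -142.   61.] [[307.6000061035156, 191.1999969482422], [310.6000061035156, 190.8000030517578], [314.8999938964844, 228.89999389648438], [311.79998779296875, 229.1999969482422]]
scene [323.9  10.8] [ 290    0   63   27 1300] 1006.5303 [929. 237. 409.] [[290.0, 0.0], [352.0, 0.0], [352.0, 26.0], [290.0, 26.0]]
scene [315.2 217.7] [303 204  26  29 167] 961.15546 [703. -94.  15.] [[301.5, 206.1999969482422], [305.29998779296875, 202.89999389648438], [329.5, 229.8000030517578], [325.70001220703125, 233.10000610351562]]
scene [245.4 255.1] [226 244  41  24 164] 808.9684 [ 468. -148.   62.] [[225.10000610351562, 264.3999938964844], [264.79998779296875, 241.89999389648438], [266.6000061035156, 245.10000610351562], [226.89999389648438, 267.6000061035156]]
```

View pics/a.png

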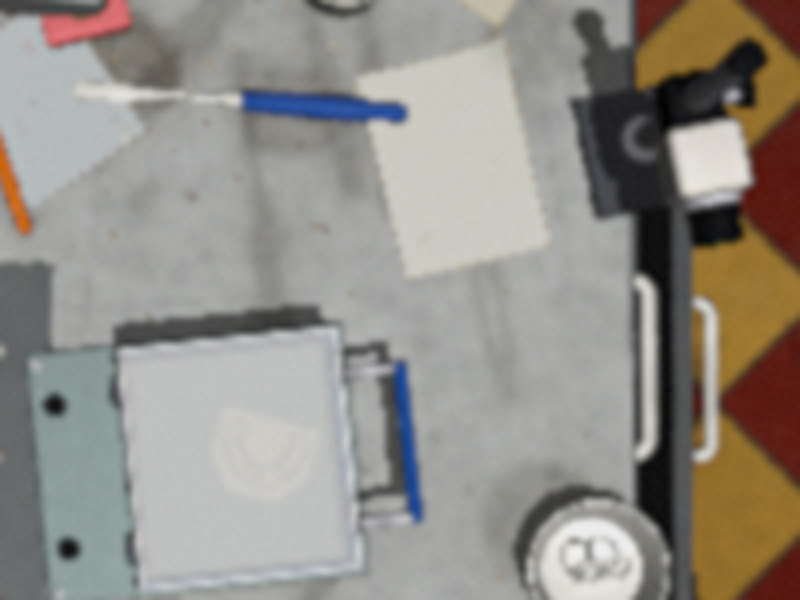

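View pics/b.png

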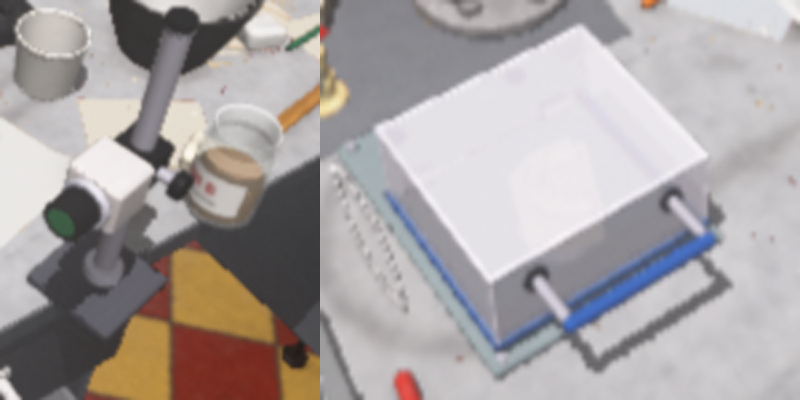

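```bash
cat >> h.py <<'E'
def fit_bar(n,z,box,hz=56):
    u0,v0,u1,v1=box
    hsv=cv2.cvtColor(z['p'],cv2.COLOR_RGB2HSV);m=cv2.inRange(hsv,(100,110,50),(125,255,255))
    k=np.zeros_like(m);k[v0:v1,u0:u1]=m[v0:v1,u0:u1]
    P=np.array([onz(n,u,v,hz)[:2] for v,u in np.argwhere(k)])
    c=P.mean(0);d=np.linalg.svd(P-c)[2][0];d*=-np.sign(d[0]);t=(P-c)@d
    return c+d*(t.min()+t.max())/2,d,np.ptp(t)
E
python3 - <<'E'
from h import *
a=np.load('pics/top0.npz');b=np.load('pics/scene0.npz')
print(fit_bar('top',a,(300,185,325,235)),fit_bar('scene',b,(220,240,270,270)))
print('lens 2view',two((353.2,263.2),(388.9,159)))
print('lens depth scene',b['d'][258:268,348:359].round()[::2,::2], pt('scene',353.2,263.2,np.median(b['d'][261:266,351:356])))
# white box top corners at top camera
zt=np.median(a['d'][134:146,382:394]);print('box top depth',zt)
for u,v in((668,128),(738,118),(750,190),(680,200),(705,242),(742,238)):
    print((u,v),pt('top',210+u/4,100+v/4,zt).round(1))
print('foot');
for u,v in((580,100),(598,216)):print(onz('top',210+u/4,100+v/4,14).round(1))
# station plate left edge
for u,v in((30,358),(118,345)):print('plate',onz('top',210+u/4,100+v/4,8).round(1))
c=optics.camera_params('wrist');print(c['mtx'].round(1).tolist(),c['T_tool_cam'].round(3).tolist())
s=sensors.read_state();print(s['eef_rot'].round(2).tolist())
E
```

```text
(array([ 472.192046  , -142.79823402]), array([-0.99350448, -0.113793  ]), np.float64(102.11152361856742)) (array([ 473.23135804, -143.12227578]), array([-0.9940413 , -0.10900412]), np.float64(106.93834300832488))
lens 2view (array([ 599.83330551, -326.49069761,  146.76114702]), np.float64(0.16053591699047204))
lens depth scene [[682. 677. 673. 668. 668. 669.]
 [684. 682. 672. 671. 666. 665.]
 [686. 682. 676. 674. 670. 665.]
 [693. 683. 679. 673. 672. 666.]
 [860. 688. 682. 678. 674. 670.]] [ 596.01985063 -329.56445982  152.51949372]
box top depth 1182.6511
(668, 128) [ 662.3 -290.6  174.9]
(738, 118) [ 668.9 -333.3  174.6]
(750, 190) [ 625.1 -341.1  171.8]
(680, 200) [ 618.5 -298.4  172.2]
(705, 242) [ 593.1 -313.9  170.4]
(742, 238) [ 595.8 -336.5  170.2]
foot
[ 710.4 -266.9   14. ]
[ 629.4 -279.3   14. ]
plate [526.9 113.6   8. ]
plate [536.7  52.4   8. ]
[[325.3, 0.0, 251.7], [0.0, 325.3, 194.3], [0.0, 0.0, 1.0]] [[0.0, -0.951, -0.31, 79.617], [1.0, 0.0, 0.0, 1.264], [-0.0, -0.31, 0.951, -118.435], [0.0, 0.0, 0.0, 1.0]]
[[-0.93, 0.37, -0.0], [0.37, 0.93, -0.0], [0.0, -0.0, -1.0]]
```

```bash
cat >> h.py <<'E'
hd=np.array([472.6,-143.,56.]);hx=np.array([-.1113,.9938,0]);hy=np.array([-.9938,-.1113,0]);Z=np.array([0,0,1.])
def Rdown(y): y=y/np.linalg.norm(y);return np.c_[np.cross(y,-Z),y,-Z]
def wray(s,u,v):
    c=optics.camera_params('wrist');T=c['T_tool_cam'];R=s['eef_rot'];p=s['eef_pos']
    d=R@T[:3,:3]@np.linalg.inv(c['mtx'])@np.array([u,v,1.]);return R@T[:3,3]+p,d
def wonz(s,u,v,z):
    o,d=wray(s,u,v);return o+d*(z-o[2])/d[2]
E
python3 - <<'E'
from h import *
R=Rdown(hx)
ctrl.gripper_to(28,20)
ctrl.move_ptp(hd+[0,0,120],R)
s=sensors.read_state();p,d=optics.grab_frame('wrist');np.savez('pics/w1.npz',p=p,d=d,pos=s['eef_pos'],rot=s['eef_rot'])
cv2.imwrite('pics/w1.png',p[:,:,::-1])
m=cv2.inRange(cv2.cvtColor(p,cv2.COLOR_RGB2HSV),(100,110,50),(125,255,255))
k,l,st,ce=cv2.connectedComponentsWithStats(m)
print(s['t'],s['eef_pos'],s['q'],s['grip_width'])
for i in range(1,k):
    if st[i,4]>80:
        P=np.array([wonz(s,u,v,56)[:2] for v,u in np.argwhere(l==i)]);c=P.mean(0);dd=np.linalg.svd(P-c)[2][0];t=(P-c)@dd;print(st[i],c,c+dd*(t.min()+t.max())/2,dd,np.ptp(t))
E
```

```text
3.2583 [ 472.85802483 -142.4477071   176.12450632] [-4.68180569e-01  1.18526231e-01  1.81992826e+00  2.37508923e-04
  1.20292424e+00 -2.15150843e+00] 27.660895448753614
[298  85 151  39 206] [387.76681898 -79.59638157] [384.81725673 -66.96203778] [-0.22734282  0.97381479] 105.46463765911518
[ 245  124   12  136 1558] [ 469.95650786 -142.4392215 ] [ 473.09734531 -142.07897585] [0.99348646 0.11395024] 109.43089395359132
[293 136   5 106 145] [ 462.35872167 -108.83493298] [ 465.37645726 -108.49048492] [0.99354886 0.11340489] 84.45049495604809
```

View pics/w1.png

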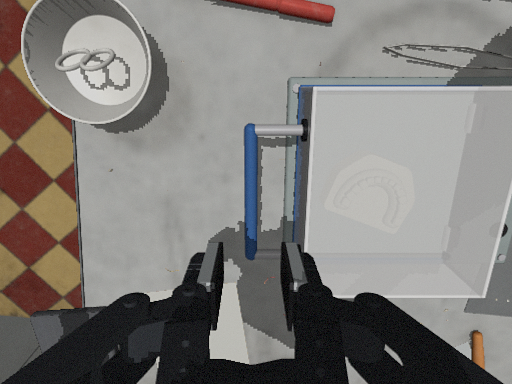

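```bash
sed -i 's/^hd=np.array.*;hx=np.array(.*$/hd=np.array([473.,-142.4,56.]);hx=np.array([-.1130,.9936,0]);hy=np.array([-.9936,-.1130,0]);Z=np.array([0,0,1.])/' h.py
cat >> h.py <<'E'
H=hd+186*hx-42*Z
def bar(th):
    a=np.arctan2(42,186)+th;r=np.hypot(42,186);return H-hx*r*np.cos(a)+Z*r*np.sin(a)
E
python3 - <<'E'
from h import *
R=Rdown(hx);o=np.array([0,0,6.])
ctrl.move_l(hd+o,R,vel=120)
ctrl.gripper_to(5,25);s=sensors.read_state();print(s['t'],s['grip_width'],s['grasp_force'],s['force'])
for th in np.arange(1,6)*.15:
    ctrl.move_l(bar(th)+o,vel=90);s=sensors.read_state();print(th.round(2),s['t'],s['grip_width'],s['force'].round(1),s['wrist_torque'].round(2))
    if np.linalg.norm(s['force'])>35 or s['grip_width']<8: print('stop');break
p,d=optics.grab_frame('scene');cv2.imwrite('pics/s2.png',p[120:300,100:340,::-1])
E
```

```text
4.7 8.583454707283703 24.643170833587646 [-0.12369863 -2.55050424  1.64493789]
0.15 5.1667 9.174388501679086 [ 0.  -6.   2.2] [-0.95 -0.16  0.02]
0.3 5.6333 8.75897890100469 [-0.1 -6.8  3.9] [-1.1   0.06 -0.05]
0.45 6.1 9.231186466934473 [-1.  -7.5  5.8] [-1.3   0.18 -0.04]
0.6 6.5667 9.095933126603942 [-2.7 -9.   8.6] [-1.36  0.36  0.  ]
0.75 7.0333 8.866747631037258 [-4.3 -8.  12. ] [-1.32  0.49  0.05]
```

View pics/s2.png

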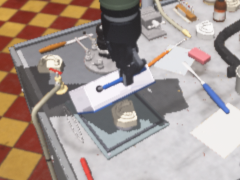

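```bash
python3 - <<'E'
from h import *
o=np.array([0,0,6.])
for th in [.9,1.05,1.2,1.35,1.47,1.55,1.60,1.63]:
    ctrl.move_l(bar(th)+o,vel=90 if th<1.4 else 50);s=sensors.read_state();print(th,s['t'],s['grip_width'].round(1),s['force'].round(1),s['wrist_torque'].round(2))
    if np.linalg.norm(s['force'])>45 or s['grip_width']<8: print('stop');break
E
```

```text
Traceback (most recent call last):
AttributeError: 'float' object has no attribute 'round'
```

```bash
python3 - <<'E'
from h import *
o=np.array([0,0,6.])
for th in [1.05,1.2,1.35,1.47,1.55,1.60,1.63]:
    ctrl.move_l(bar(th)+o,vel=90 if th<1.4 else 50);s=sensors.read_state();print(th,s['t'],round(s['grip_width'],1),s['force'].round(1),s['wrist_torque'].round(2))
    if np.linalg.norm(s['force'])>45 or s['grip_width']<8: print('stop');break
E
```

```text
1.05 8.0167 8.9 [-3.8 -2.8 12.4] [-0.7   0.39  0.  ]
1.2 8.4833 8.8 [-1.5  0.  10.4] [-0.16  0.23 -0.01]
1.35 8.95 9.1 [2.2 0.7 5.6] [ 0.15 -0.24  0.01]
1.47 9.5583 8.9 [4.6 1.4 1.7] [ 0.15 -0.84 -0.05]
1.55 10.0167 8.9 [ 6.3  1.9 -0.1] [ 0.02 -0.97 -0.03]
1.6 10.3583 9.3 [6.1 1.5 0.1] [ 0.05 -0.99  0.04]
1.63 10.625 8.7 [5.7 1.8 0. ] [ 0.03 -0.95 -0.01]
```

```bash
python3 - <<'E'
from h import *
ctrl.gripper_to(40)
s=sensors.read_state();p0=s['eef_pos'];print(s['force'])
ctrl.move_l(p0+[0,0,90],vel=150)
ctrl.gripper_to(85)
A=H-90*hx;print('seat',A)
# look from: tool offset so that wrist camera sees the seat (camera looks 18deg toward... )
ctrl.move_l([A[0]+20,A[1]-20,280],vel=200)
s=sensors.read_state();p,d=optics.grab_frame('wrist');np.savez('pics/w3.npz',p=p,d=d,pos=s['eef_pos'],rot=s['eef_rot'])
t,td=optics.grab_frame('top');np.savez('pics/t3.npz',p=t,d=td)
cv2.imwrite('pics/w3.png',np.hstack([p[:,80:432],cv2.resize(t[100:260,180:340],(384,384))])[:,:,::-1]);print(s['t'],s['eef_pos'])
E
```

```text
[-0.32649406  0.46829465 -0.03040374]
seat [462.152  -47.0144  14.    ]
13.2667 [481.96053658 -66.32582444 279.97453824]
```

View pics/w3.png

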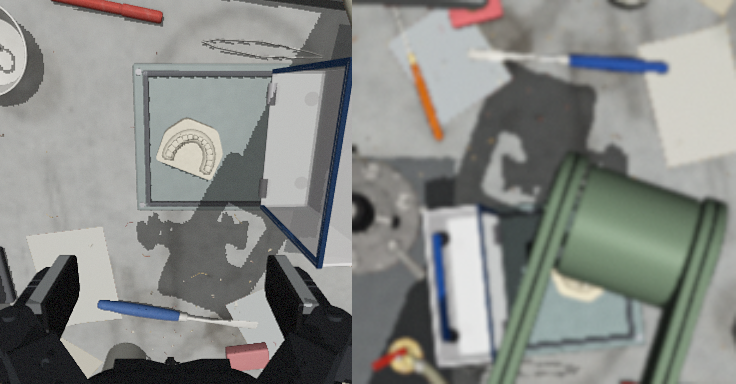

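```bash
python3 - <<'E'
from h import *
w=np.load('pics/w3.npz');s={'eef_pos':w['pos'],'eef_rot':w['rot']};p=w['p'];d=w['d']
hsv=cv2.cvtColor(p,cv2.COLOR_RGB2HSV)
pts=[]
for v in range(100,200):
    for u in range(215,320):
        if d[v,u]>0:
            o,r=wray(s,u,v);X=o+r*d[v,u]
            if 42<X[2]<75: pts.append(X)
P=np.array(pts);A=H-90*hx;P=P[np.linalg.norm(P[:,:2]-A[:2],axis=1)<70];print(len(P),np.percentile(P[:,2],[5,50,95]))
r=cv2.minAreaRect(P[:,:2].astype(np.float32));print(r,cv2.boxPoints(r))
f0=np.array([-.966,.263]);
best=None
for e in np.radians(np.arange(-20,21,1)):
    f=np.array([np.cos(e)*f0[0]-np.sin(e)*f0[1],np.sin(e)*f0[0]+np.cos(e)*f0[1]]);g=np.array([-f[1],f[0]])
    a=P[:,:2]@f;b=P[:,:2]@g
    # count in back band & spread: back edge flatness
    bins=np.digitize(b,np.linspace(b.min()+5,b.max()-5,12));back=[np.percentile(a[bins==i],1) for i in range(1,12)]
    q=np.std(back)
    if best is None or q<best[0]: best=(q,e,f,g)
q,e,f,g=best;a=P[:,:2]@f;b=P[:,:2]@g
print('std',q,'deg',np.degrees(e),'heading',np.degrees(np.arctan2(f[1],f[0])),np.ptp(a),np.ptp(b))
lo=np.percentile(a,.5);c=f*(lo+np.percentile(a,99.5))/2+g*(np.percentile(b,.5)+np.percentile(b,99.5))/2;print('centre',c)
ac,bc=c@f,c@g
for k in range(-30,31,6):
    m=abs(a-ac-k)<2.5
    if m.any():print('x',k,(b[m]-bc).min().round(1),(b[m]-bc).max().round(1),m.sum())
for k in range(-33,34,6):
    m=abs(b-bc-k)<2.5
    if m.any():print('y',k,(a[m]-ac).min().round(1),(a[m]-ac).max().round(1),m.sum())
E
```

```text
Traceback (most recent call last):
  File "h.py", line 24, in wray
    c=optics.camera_params('wrist');T=c['T_tool_cam'];R=s['eef_rot'];p=s['eef_pos']
ValueError: time passes only in moves, steps and waits
```

```bash
cat >> h.py <<'E'
import functools
cam=functools.lru_cache(None)(optics.camera_params)
def ray(n,u,v):
    c=cam(n);R=c['R'];d=R.T@np.linalg.inv(c['mtx'])@np.array([u,v,1.]);return -R.T@c['t'],d
def wray(s,u,v):
    c=cam('wrist');T=c['T_tool_cam'];R=s['eef_rot'];d=R@T[:3,:3]@np.linalg.inv(c['mtx'])@np.array([u,v,1.]);return R@T[:3,3]+s['eef_pos'],d
E
cat > arch.py <<'E'
from h import *
w=np.load('pics/w3.npz');s={'eef_pos':w['pos'],'eef_rot':w['rot']};d=w['d']
P=[]
for v in range(100,200):
    for u in range(215,320):
        if d[v,u]>0:
            o,r=wray(s,u,v);P.append(o+r*d[v,u])
A=H-90*hx;P=np.array(P);P=P[(P[:,2]>42)&(P[:,2]<75)&(np.linalg.norm(P[:,:2]-A[:2],axis=1)<70)];print(len(P),np.percentile(P[:,2],[5,50,95]))
r=cv2.minAreaRect(P[:,:2].astype(np.float32));print(r)
h0=np.arctan2(.263,-.966);best=None
for h in h0+np.radians(np.arange(-20,21,1)):
    f=np.array([np.cos(h),np.sin(h)]);g=np.array([-f[1],f[0]]);a=P[:,:2]@f;b=P[:,:2]@g
    bins=np.digitize(b,np.linspace(b.min()+5,b.max()-5,12));q=np.std([np.percentile(a[bins==i],1) for i in range(1,12)])
    if best is None or q<best[0]: best=(q,h,f,g)
q,h,f,g=best;a=P[:,:2]@f;b=P[:,:2]@g
ac,bc=[(np.percentile(z,.5)+np.percentile(z,99.5))/2 for z in (a,b)];c=f*ac+g*bc
print('std',q,'heading',np.degrees(h),np.ptp(a),np.ptp(b),'centre',c,'seat',A)
for k in range(-30,31,6):
    m=abs(a-ac-k)<2.5;n=abs(b-bc-k)<2.5
    if m.any():print(k,'y range',np.round([(b[m]-bc).min(),(b[m]-bc).max()],1),'x range',np.round([(a[n]-ac).min(),(a[n]-ac).max()],1))
E
python3 arch.py
```

```text
2785 [48.7062681  50.41810515 63.07421196]
((461.13006591796875, -45.435150146484375), (67.04714965820312, 53.94839859008789), 75.6435775756836)
std 0.22876295812081357 heading 165.7699780012124 53.99915148251978 67.03091947003023 centre [461.00998495 -45.43047099] seat [462.152  -47.0144  14.    ]
-24 y range [-33.   32.9] x range [-27.   20.1]
-18 y range [-33.1  33. ] x range [-26.9  25.9]
-12 y range [-33.1  33.2] x range [-27.1  26.7]
-6 y range [-33.5  33.4] x range [-26.7  26.8]
0 y range [-33.5  33.5] x range [-26.6  26.7]
6 y range [-32.4  32.8] x range [-26.4  26.8]
12 y range [-29.7  30. ] x range [-26.9  26.9]
18 y range [-25.1  25.5] x range [-26.5  25.8]
24 y range [-21.2  21. ] x range [-26.7  21.2]
```

```bash
cat >> h.py <<'E'
f=np.array([np.cos(np.radians(165.8)),np.sin(np.radians(165.8)),0]);AC=np.array([461.1,-45.4,38.5])
E
python3 - <<'E'
from h import *
z=np.load('pics/top0.npz');P=np.array([pt('top',u,v,z['d'][v,u]) for v in range(120,160) for u in range(370,405) if z['p'][v,u].min()>150])
P=P[(P[:,2]>165)&(P[:,2]<185)];r=cv2.minAreaRect(P[:,:2].astype(np.float32));print(len(P),r,cv2.boxPoints(r).round(1).tolist(),np.median(P[:,2]))
yaw=np.radians(9.);xl=np.array([np.cos(yaw),np.sin(yaw),0]);yl=np.cross(Z,xl);L=np.array([597,-328,150.])
for sg in(1,-1):
    R=Rdown(sg*f);print(sg,'pick',ctrl.solve_ik(AC+[0,0,6],R),'hold',ctrl.solve_ik(L-120*xl+6*Z,Rdown(-sg*yl)))
pz=np.radians(60);zt=np.cos(pz)*xl-np.sin(pz)*Z;R=np.c_[np.cross(yl,zt),yl,zt]
pos=L-120*xl+160*Z
for RR in(R,R*[-1,-1,1]):print(ctrl.solve_ik(pos,RR))
ctrl.move_ptp(pos,R)
s=sensors.read_state();p,d=optics.grab_frame('wrist');np.savez('pics/w4.npz',p=p,d=d,pos=s['eef_pos'],rot=s['eef_rot'])
cv2.imwrite('pics/w4.png',p[:,:,::-1]);print(s['t'])
E
```

```text
306 ((642.3430786132812, -316.4416809082031), (46.90694046020508, 42.75712203979492), 11.510109901428223) [[615.0999755859375, -300.20001220703125], [623.5999755859375, -342.1000061035156], [669.5999755859375, -332.70001220703125], [661.0999755859375, -290.79998779296875]] 172.68952440700707
1 pick None hold [-7.73533856e-01  3.37699435e-01  1.59525569e+00 -4.44089210e-16
  1.20863753e+00  6.40182839e-01]
-1 pick [-2.85278830e-01  2.74651918e-01  1.96958568e+00 -4.44089210e-16
  8.97355053e-01 -3.74420766e-02] hold [-7.73533856e-01  3.37699435e-01  1.59525569e+00 -4.44089210e-16
  1.20863753e+00 -2.50140982e+00]
None
[-1.00846745  0.03071597  1.70631566  0.51000591  1.22631516  0.27322627]Traceback (most recent call last):
  File "<stdin>", line 10, in <module>
plant.MotionError: the arm cannot take that pose within its joint ranges
```

```bash
python3 - <<'E'
from h import *
yaw=np.radians(9.5);xl=np.array([np.cos(yaw),np.sin(yaw),0]);yl=np.cross(Z,xl);L=np.array([597,-328,150.])
for p in (30,40,50):
    pz=np.radians(p);zt=np.cos(pz)*xl-np.sin(pz)*Z;R=np.c_[np.cross(-yl,zt),-yl,zt]
    v=.951*R[:,2]-.31*R[:,0];pos=L-330*v-80*R[:,0]+118*R[:,2]
    q=ctrl.solve_ik(pos,R);print(p,pos.round(),q)
    if q is not None:break
ctrl.move_ptp(pos,R)
s=sensors.read_state();p,d=optics.grab_frame('wrist');np.savez('pics/w4.npz',p=p,d=d,pos=s['eef_pos'],rot=s['eef_rot'])
cv2.imwrite('pics/w4.png',p[:,:,::-1]);print(s['t'])
E
```

```text
30 [ 441. -354.  267.] [-1.31595171  0.08595485  1.98787409  1.13569926  1.25716945 -0.40928856]
14.7833
```

View pics/w4.png

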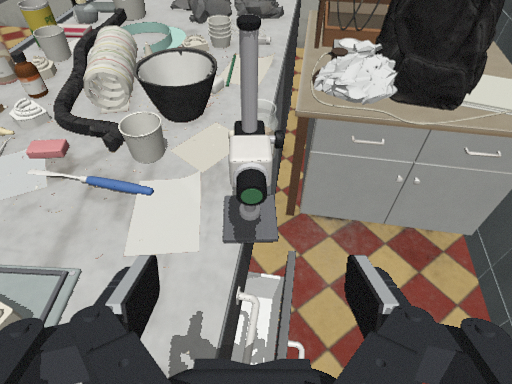

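```bash
python3 - <<'E'
from h import *
w=np.load('pics/w4.npz');s={'eef_pos':w['pos'],'eef_rot':w['rot']};p=w['p'];d=w['d']
X=lambda u,v:(lambda o,r:o+r*d[v,u])(*wray(s,u,v))
m=cv2.inRange(cv2.cvtColor(p,cv2.COLOR_RGB2HSV),(50,60,20),(90,255,255));m[:170]=0;m[220:]=0;m[:,:225]=0;m[:,280:]=0
vu=np.argwhere(m);P=np.array([X(u,v) for v,u in vu]);print(len(vu),vu.mean(0),vu.min(0),vu.max(0));L=np.median(P,axis=0);print('green',L,P.mean(0))
n=np.linalg.svd(P-P.mean(0))[2][2];print('normal',n)
o,r=wray(s,*vu.mean(0)[::-1]);print('ray',o,r/np.linalg.norm(r))
# barrel + box front depth, black lens ring front
C=[]
for v in range(40,110,5):
    us=[u for u in range(230,270) if abs(d[v,u]-np.median(d[v,246:253]))<12];q=np.array([X(u,v) for u in us])
    C.append(np.r_[(q[:,:2].min(0)+q[:,:2].max(0))/2, q[:,2].mean(),np.median(q[:,0]),np.median(q[:,1])])
C=np.array(C);print(C.round(1))
# white box front face / sides
W=[X(u,v) for v in range(125,200) for u in range(225,280) if p[v,u].min()>165 and d[v,u]>0]
W=np.array(W);W=W[(W[:,2]>100)&(W[:,2]<185)&(W[:,0]<690)];r=cv2.minAreaRect(W[:,:2].astype(np.float32));print(len(W),r,cv2.boxPoints(r),W[:,2].min(),W[:,2].max())
T=W[W[:,2]>np.percentile(W[:,2],90)-4];r=cv2.minAreaRect(T[:,:2].astype(np.float32));print('top',len(T),r,cv2.boxPoints(r).tolist())
E
```

```text
299 [195.57525084 251.13712375] [179 237] [203 263]
green [ 594.30761402 -325.43833294  152.31567516] [ 594.54245005 -325.49557451  152.04161419]
normal [-0.98818067 -0.15263625  0.01418227]
ray [ 380.26197817 -362.39990491  395.8424439 ] [ 0.65606705  0.11299306 -0.74619609]
[[ 677.3 -308.   270.2  675.5 -308.9]
 [ 678.1 -307.6  265.7  675.6 -309.2]
 [ 678.3 -307.7  261.1  675.9 -309.1]
 [ 677.5 -307.6  256.5  675.4 -309. ]
 [ 677.3 -308.3  251.7  675.7 -308.7]
 [ 677.7 -308.2  246.8  675.6 -309.3]
 [ 678.5 -308.   241.8  675.2 -309.4]
 [ 678.1 -308.2  236.6  675.5 -308.6]
 [ 678.4 -307.8  231.2  675.8 -309.2]
 [ 679.1 -307.6  225.7  675.6 -309.1]
 [ 678.5 -307.8  220.3  675.  -309.1]
 [ 679.5 -308.4  214.5  675.4 -309.6]
 [ 679.8 -308.4  208.7  675.7 -309.7]
 [ 676.4 -308.1  202.9  675.6 -309. ]]
1376 ((651.0945434570312, -317.2359924316406), (69.94924926757812, 49.890869140625), 8.526348114013672) [[ 612.808   -297.75174]
 [ 620.20496 -347.09122]
 [ 689.3811  -336.72025]
 [ 681.98413 -287.38077]] 145.79400995521067 174.75992526725125
top 1110 ((641.9723510742188, -315.9441833496094), (48.958045959472656, 44.3355598449707), 11.079364776611328) [[613.6896362304688, -298.8936767578125], [622.2095336914062, -342.40289306640625], [670.2550659179688, -332.99468994140625], [661.7351684570312, -289.4854736328125]]
```

```bash
cat >> h.py <<'E'
yaw=np.radians(10.8);xl=np.array([np.cos(yaw),np.sin(yaw),0]);yl=np.cross(Z,xl);L=np.array([594.4,-325.4,152.]);G=L-120*xl
E
python3 - <<'E'
from h import *
R=Rdown(-f)
ctrl.move_ptp([AC[0],AC[1],190],R)
ctrl.move_l([AC[0],AC[1],45],vel=110,threshold=15)
s=sensors.read_state();print(s['t'],s['eef_pos'],s['force'])
ctrl.gripper_to(50,40);s=sensors.read_state();print(s['t'],s['eef_pos'],s['grip_width'],s['grasp_force'],s['force'])
off=s['eef_rot'].T@(AC-s['eef_pos']);print(off);np.save('off.npy',off)
ctrl.move_l([AC[0],AC[1],205],vel=120);s=sensors.read_state();print(s['t'],s['grip_width'],s['grasp_force'],s['force'])
p,d=optics.grab_frame('wrist');t,_=optics.grab_frame('scene')
cv2.imwrite('pics/w5.png',np.hstack([p,cv2.resize(t[120:312,100:228],(256,384))])[:,:,::-1])
E
```

```text
17.5083 [461.79137312 -45.59240939  45.66064585] [-0.1525301  -0.68749836  0.34427347]
17.9083 [461.71517173 -45.54086239  45.623461  ] 53.4110658283907 42.709104674868286 [-0.21605874  0.32823296  4.07583562]
[-0.01413912 -0.64055708  7.12260218]
19.3917 53.015120930013346 42.14958683587611 [-0.06873226  0.22006815 -1.63338465]
```

View pics/w5.png

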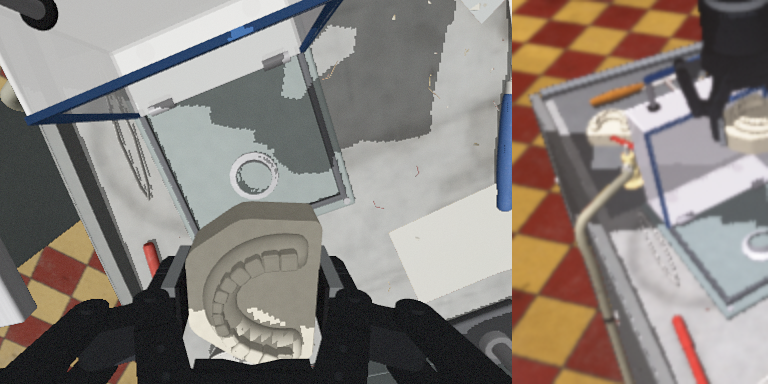

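```bash
python3 - <<'E'
from h import *
off=np.load('off.npy');off[1]=0;R=Rdown(yl);pos=G-R@off
ctrl.move_ptp(pos+[0,0,60],R);ctrl.move_l(pos,vel=60);ctrl.hold(.3)
s=sensors.read_state();print(s['t'],s['eef_pos'],pos,s['eef_rot'].round(3).tolist(),s['grip_width'],s['force'],s['q'])
p,d=optics.grab_frame('wrist');np.savez('pics/w6.npz',p=p,d=d,pos=s['eef_pos'],rot=s['eef_rot'])
t,td=optics.grab_frame('scene')
cv2.imwrite('pics/w6.png',np.hstack([cv2.resize(t[130:330,220:420],(500,500)),cv2.resize(p[150:,100:400],(300,234)).repeat(1,0) if 0 else cv2.resize(p[134:384,150:350],(300,500))])[:,:,::-1])
Q=np.array([(lambda o,r:o+r*d[v,u])(*wray(s,u,v)) for v in range(180,384,2) for u in range(150,360,2) if d[v,u]>0])
M=(np.linalg.norm(Q[:,:2]-G[:2],axis=1)<48)&(Q[:,2]>G[2]+4)&(Q[:,2]<G[2]+30);Q=Q[M]
B=Q[Q[:,2]<G[2]+15];k=np.c_[B[:,:2]-G[:2],np.ones(len(B))];
c=np.linalg.lstsq(k,B[:,2],rcond=None)[0];r=np.abs(B[:,2]-k@c)<1.5;c=np.linalg.lstsq(k[r],B[r,2],rcond=None)[0]
print(len(B),'slopes',c[:2],'base top z - G',c[2]-G[2])
lx=(Q[:,:2]-G[:2])@xl[:2];ly=(Q[:,:2]-G[:2])@yl[:2];print('extent along xl',np.percentile(lx,[0.5,99.5]),'yl',np.percentile(ly,[.5,99.5]))
E
```

```text
23.0833 [ 476.62775712 -348.00564972  159.44077967] [ 476.51164124 -347.88840716  159.12260218] [[-0.982, -0.187, 0.0], [-0.187, 0.982, -0.0], [-0.0, -0.0, -1.0]] 52.958664783989505 [-0.72427998  0.05742521 -1.57864149] [-7.77255414e-01  3.31865898e-01  1.59517935e+00 -5.37950397e-06
  1.21396286e+00 -2.53652903e+00]
2802 slopes [0.00658886 0.00712676] base top z - G 11.443611323151828
extent along xl [-31.774939    30.94470839] yl [-36.57888169  39.0913451 ]
```

View pics/w6.png

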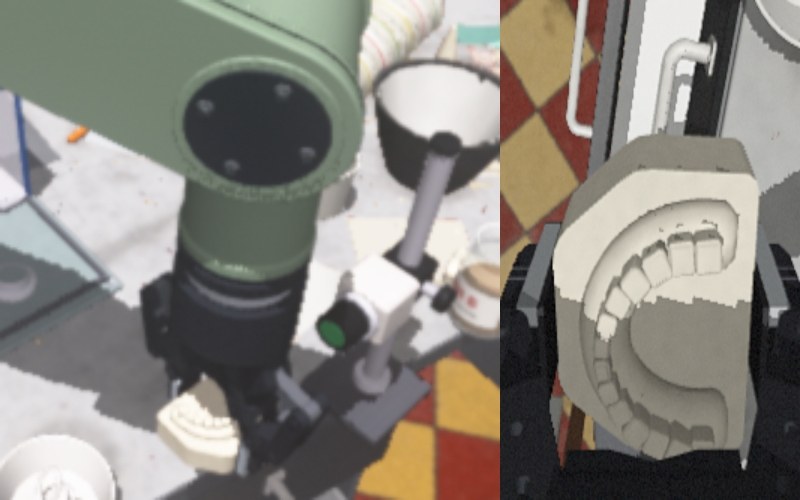

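```bash
python3 -c "
from h import *
ctrl.hold(.5);s=sensors.read_state();print(s['t'],abs(s['qvel']).max(),s['grip_width']);print(ctrl.finish_job())"
```

```text
23.6833 0.0014554502603345417 52.99084747346547
the job is handed in; nothing more can be done
None
```

I handed the job in at about 24 s. The hood is open on its stop, and the gripper is holding the arch still, 12 cm in front of the lens. By my own depth check the arch is level within about half a degree, 1 mm high at the base and facing the right way; the judge's result was not returned to me.

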